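# Pack the blood tubes and hasp the transport case for the courier

### The job

Get the transport case ready for the courier: stand the rack of filled tubes upright on the rubber mat inside the open case, without dropping it in, then lower the lid gently until it is fully shut, swing the steel hasp over from the front until it lies flat on the lid with the turn catch standing up through its slot, and last turn the catch crosswise so that it holds the hasp down. Keep the tubes upright, and leave the ice brick in the case and everything else on the table where it is.

Things in the scene. Friction and masses are not known exactly. Their poses are not given: they have to be found in the camera images.
- case: Transport case, fixed: grey shell, aluminium edges, 162 deep (x) x 222 wide (y) x 142 high without lid; walls 6, inner floor 8 up, inside 150 x 210. Origin at the centre of its underside; front (hasp side) faces its -x, hinges at +x; it stands with its front roughly to the robot's right. One half inside (y about +65 or -65) holds the ice brick; the other is free, with a mat
- lid (a joint): Lid hinge along the case's y: 0 shut, grows as it opens; starts at 1.6 to 1.8 (just past upright, leaning back), stop 1.95. Lid: flat panel 162 x 222, 12 thick, catch on its outer face. Stiff friction hinge (0.6 N m): stays where left, must be pushed all the way down (4 to 6 N near the front edge). Shut, its top face is 154.5 above the table
- lid_hinge (a point): Point on the lid's hinge axis, in the middle of the case's back rim: 81 behind the case's origin (its +x), 142.5 above the table; the lid's underside passes through it
- lid_edge (a point): Middle of the lid's front edge on its outer (upper) face, 162 from the hinge axis along the panel and 12 out from its underside
- hasp (a joint): Hasp hinge along the case's y: 0 leaf flat on the shut lid (1 mm above it), 1.57 straight up, 3.14 straight out in front (case -x), more droops; starts 2.6 to 3.6, stop 3.9. Friction 0.06 N m: stays where left. Flat steel leaf 115 long from the axis, 40 wide, 4 thick; slot 18 wide from 27 to 74 from the axis, then solid plate
- hasp_hinge (a point): Point on the hasp's hinge axis, middle of the case's front: 87 in front of the case's origin (its -x), 157.5 above the table
- hasp_tip (a point): Middle of the hasp leaf's free end, 115 from the hasp's hinge axis. The leaf can be gripped across its 40 width (along the case's y), about 85 from the axis, and turns within the fingers as it swings, but creeps back in a long swing (some 6 mm a radian): regrip it, or raise it to about upright, let go and push it over and flat with closed fingers
- catch (a joint): Turn catch on the lid: steel bar 30 long x 9 thick, from 8 to 32 above the lid's outer face, on a neck of 8 diameter, turning about the lid's normal. 0: bar along the case's x, hasp's slot passes over it; starts within 0.15 of 0. Stops at +1.6 and -1.6 (positive is counterclockwise from above the shut lid); crosswise it overhangs the slot by 6 each side. Friction 0.05 N m
- catch_top (a point): Centre of the catch bar's top, on its axis, 32 above the lid's face; the axis is midway along the lid's width, 118 from the lid's hinge axis and, with the lid shut, 50 from the hasp's hinge axis
- rack: Red tube rack with eight capped tubes in it (two rows of four), 0.26 kg: 112 long (x) x 64 wide (y) x 126 high. Origin at the centre of its underside, z up. A flat bar handle 78 long (along x), 10 thick, from 100 to 126 above the underside, runs along its middle above the caps (cap tops at 90). One piece: the tubes do not come out
- empty_rack: Red rack of the same shape and size without tubes: leave it
- mat: Black ribbed rubber mat, 130 x 76 x 3, fixed on the case's floor in the free half; origin at the centre of its underside, axes as the case's. The rack's place
- brick: White ice brick, 135 x 46 x 98 high, standing in the other half of the case; origin at the centre of its underside: leave it
- bottle: White spray bottle with a green head, 56 diameter, 168 high, origin at the underside: leave it
- cups: Stack of nested white specimen cups, 65 diameter, 103 high, origin at the underside: leave it
- jar: Round jar of 64 diameter, 85 high, origin at the underside: leave it. Along the back of the table (beyond x = 0.67) and its sides (y beyond 0.44 either way) stands fixed equipment up to 210 high, not listed
- tape: Roll of paper tape lying flat, 72 diameter, 19 high, origin at the underside: leave it
- marker: Marker pen lying, 130 long, 15 thick, origin at its middle on the table: leave it
Not all that is in view belongs to the job. Leave any turquoise look-alike of the rack alone.

How it is judged:
By the outcome, as a careful person would: the job done as asked, in the order asked, and still so for the second after the job is handed in, with the robot touching nothing.
It also fails if it takes over 72 s, if anything falls off the work surface, if the arm or the gripper's body presses on something with over 40 N, if the wrist force passes 120 N, or if a joint passes its speed limit or range.

### The arm

A 6-joint arm with a two-finger parallel gripper is mounted at the origin on the work surface. World frame = base frame: x ahead of the robot, y to its left, z up, the work surface at z = 0. Lengths are in m, angles in rad, forces in N, time in s.
With the tool pointing down it reaches from about 0.375 to 0.9 m from the base axis. Payload 3.1 kg.
Tool frame: the origin (TCP) lies at the very end of the fingers, on their centre line; the grasp point (between the pads) lies 19 mm behind it; z points along the fingers, y is the direction in which the jaws open and shut (so a half turn about z gives the same grasp; the last joint's range is limited). The gripper opens to 85 mm and grips with 20 to 120 N. Pads are 22 mm wide; open, the fingers measure 114 mm over their backs; the gripper's body (76 mm by 85 mm) begins 54 mm behind the grasp point. The pads swing forward as they close: fully open they stand 13 mm farther back than shut.
Start: joints at [1.109, 0.527, 1.433, -0, 1.181, -0.178], TCP at [0.174, 0.6, 0.231] pointing down, gripper open.
Joint ranges: [-3.08, 3.08], [-0.75, 2.2], [0.22, 2.44], [-1.43, 4.57], [0, 2.65], [-2.85, 2.85]. Speed limits (rad/s): [2.79, 2.79, 3.14, 3.14, 3.14, 3.14].

### API

Orientations are given as a unit quaternion [x, y, z, w].
In Python, from station import manip gives the robot as it stands. The module is installed in compiled form; this text tells all that it offers.
- The arm moves only by the tool send_rows, never from a script. Its argument "commands" is a list of rows, each an object with "delta_pos": the shift along the world's x, y, z in cm, a list of three; "yaw": the turn about the world's z in rad. A call has 1 to 10 rows; each row shifts and turns the pose as measured when the row begins; what a row does not reach is not made up. A row lasts 1/8 s, in which the tool goes at most 62.5 mm and 10.7 degrees, less where a joint would pass 70% of its speed; a pose out of reach is approached as far as the arm can. A call is refused whole if a number of a shift passes 6.25 or a number of a turn 0.188, either way. A call with a gripper value outside its range is refused whole. "grip" is the closure, from -1 (fully open) to 1 (shut), set as the call begins (left out, the last holds). The fingers move at their own pace and stop on an object; "force" is the grip in N (left out, the last holds). Time passes only in rows, so rows that do not move let the fingers close. It gives the time, the measured TCP pose, the force and the opening at its end, in the units of the state.
- manip.sense(): the state, without advancing time (a new reading comes with each control period).
- manip.snapshot(name): name is "scene" or "top" or "wrist"; returns the picture (480x640x3 uint8, blue, green, red); there is no depth.
- manip.get_calibration(name): a dict with "fx", "fy", "cx", "cy" (pixels), "dist_coeffs" ([k1, k2, p1, p2, k3] as OpenCV has them; the pictures are not rectified), "world_to_cam" (4x4, takes a point from world to camera coordinates); the wrist camera has in their place "mount" (4x4, takes a point from camera to tool coordinates, whose origin is the TCP and whose axes are the flange's). Camera axes: x right, y down, z forward; pixel columns grow to the right and rows downward; lengths in m; the calibration is good to about 2 mm. A picture is of the moment at which its call begins: read the wrist's pose just before it. get_calibration takes no time and is no camera call.
- manip.sign_off(): hands the job in, once; it reports no verdict.
The state is a dict: "t": time; "q": joint angles; "qd": joint speeds; "tau": joint torques, N m; "tcp_pos": TCP position; "tool_rot": TCP orientation; "force": force on the tool from outside, world axes, zero at the start; "ft_torque": the same for the moment, N m; "finger_gap": opening from 0.0 (shut) to 1.0 (fully open).
Only numpy, scipy, OpenCV 4.12 (cv2) and the standard library are available. Lean on these libraries where they do the work, as an engineer would, in place of code of your own. Each camera call takes 0.05 s, during which the arm holds its last target. There are 200 camera calls.

## Working session

There is one attempt and no reset: what is moved stays moved. The work goes in short steps, Python scripts to look and compute and a tool call to move; the robot and the scene stay as the last step left them, time stands still between calls to the robot, and variables do not carry over. Pictures are saved under pics/ and viewed, about 8 in all and at most 12, crops included, and the job is handed in when it is done.

Besides the shell and the picture viewer there is one more tool, called after "Call:" as name([rows], argument=value, ...), one row to a line, values as JSON. send_rows: Moves the arm, as the interface text tells. Its arguments: {"type":"object","properties":{"commands":{"type":"array","items":{"type":"object","properties":{"delta_pos":{"type":"array","items":{"type":"number"}},"yaw":{"type":"number"}}}},"grip":{"type":"number"},"force":{"type":"number"}},"required":["commands"]}

```bash
mkdir -p pics
cat > h.py <<'E'
import numpy as np, cv2
from station import manip
from scipy.spatial.transform import Rotation as R
def cam(n, s=None):
    c=manip.get_calibration(n); K=np.array([[c['fx'],0,c['cx']],[0,c['fy'],c['cy']],[0,0,1.]]); d=np.array(c['dist_coeffs'])
    if n=='wrist':
        s=s or manip.sense(); T=np.eye(4); T[:3,:3]=R.from_quat(s['tool_rot']).as_matrix(); T[:3,3]=s['tcp_pos']
        W=T@np.array(c['mount'])
    else: W=np.linalg.inv(np.array(c['world_to_cam']))
    return K,d,W
def ray(C,uv):
    K,d,W=C; p=cv2.undistortPoints(np.array(uv,float).reshape(-1,1,2),K,d).reshape(-1,2)
    v=np.c_[p,np.ones(len(p))]@W[:3,:3].T; return W[:3,3],v
def onz(C,uv,z):
    o,v=ray(C,uv); return o+v*((z-o[2])/v[:,2:])
def proj(C,P):
    K,d,W=C; V=np.linalg.inv(W); return cv2.projectPoints(np.array(P,float).reshape(-1,1,3),cv2.Rodrigues(V[:3,:3])[0],V[:3,3],K,d)[0].reshape(-1,2)
def tri(obs):
    A=np.zeros((3,3));b=np.zeros(3)
    for C,uv in obs:
        o,v=ray(C,uv);v=v[0]/np.linalg.norm(v[0]);M=np.eye(3)-np.outer(v,v);A+=M;b+=M@o
    return np.linalg.solve(A,b)
E
python3 - <<'E'
from h import *
for n in ('scene','top'):
    cv2.imwrite(f'pics/{n}0.png',manip.snapshot(n)); print(n,cam(n)[2].round(3).tolist())
print(manip.get_calibration('wrist')); print(manip.sense())
a=cv2.imread('pics/scene0.png');b=cv2.imread('pics/top0.png')
E
```

```text
scene [[-0.883, 0.381, -0.275, 0.752], [0.47, 0.715, -0.517, 0.488], [-0.0, -0.586, -0.81, 0.919], [0.0, 0.0, 0.0, 1.0]]
top [[0.008, -0.989, 0.149, 0.269], [-1.0, -0.008, 0.006, -0.015], [-0.004, -0.149, -0.989, 1.621], [0.0, 0.0, 0.0, 1.0]]
{'fx': 365.3941262563562, 'fy': 365.3941262563562, 'cx': 323.84318525423083, 'cy': 230.45558499789638, 'dist_coeffs': array([-0.07672466,  0.        ,  0.        ,  0.        ,  0.        ]), 'mount': array([[ 7.93215138e-04, -9.55190576e-01, -2.95990428e-01,
         7.46460073e-02],
       [ 9.99998718e-01,  1.16939803e-03, -1.09389976e-03,
         4.41830707e-04],
       [ 1.39101337e-03, -2.95989181e-01,  9.55190279e-01,
        -1.42917247e-01],
       [ 0.00000000e+00,  0.00000000e+00,  0.00000000e+00,
         1.00000000e+00]])}
{'t': 0.1, 'q': array([ 1.10950764e+00,  5.28385177e-01,  1.43376945e+00, -5.50994953e-06,
        1.18141863e+00, -1.78511027e-01]), 'qd': array([-0.00079709, -0.00048191, -0.0040253 ,  0.00086693,  0.00132329,
        0.00062307]), 'tau': array([-3.85671910e-04, -4.43303812e+01, -1.78585553e+01, -2.46116988e-04,
        3.89794732e-03,  1.92072299e-06]), 'tcp_pos': array([0.17407754, 0.59959537, 0.23042562]), 'tool_rot': array([ 1.40917114e-01,  9.90020902e-01, -9.40864106e-04, -3.09003955e-04]), 'force': array([-0.39043597,  0.77776315,  0.50386144]), 'ft_torque': array([ 0.03081829,  0.01496475, -0.04607951]), 'finger_gap': 0.9992183580884053}
```

View pics/scene0.png

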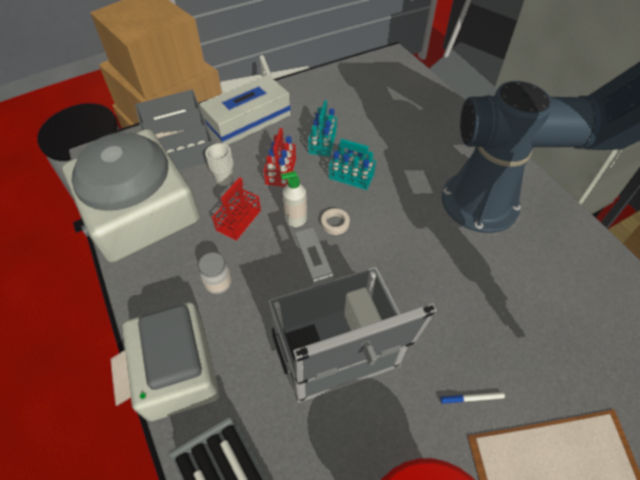

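View pics/top0.png

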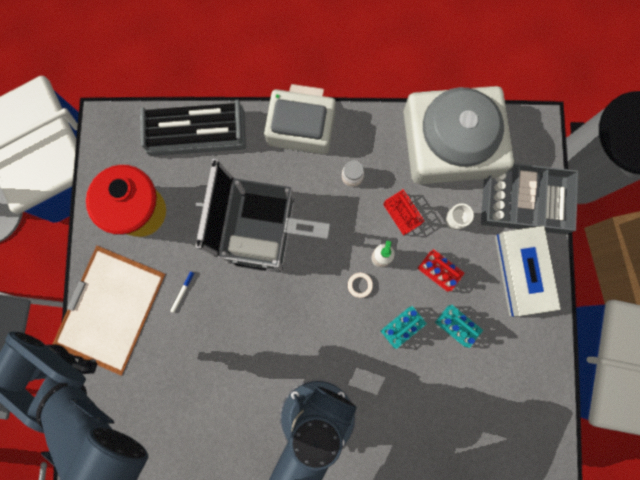

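Candidates for the rack: red with tubes, top (441,269) / scene (281,157); empty red, top (404,212) / scene (237,210); turquoise, top (402,327) and (460,326). By the description I choose the red rack with tubes at (441,269). I'll check that in a close crop.

Run:
```python
from h import *
b=cv2.imread('pics/top0.png'); C=cam('top')
cr=b[150:300,190:480]; cv2.imwrite('pics/crop1.png',cv2.resize(cr,None,fx=2.75,fy=2.75,interpolation=cv2.INTER_CUBIC))
hsv=cv2.cvtColor(b,cv2.COLOR_BGR2HSV)
m=((hsv[...,0]<8)|(hsv[...,0]>172))&(hsv[...,1]>150)&(hsv[...,2]>60); m=m.astype(np.uint8)
m[:150]=0;m[310:]=0;m[:,:370]=0;m[:,490:]=0
n,l,st,ce=cv2.connectedComponentsWithStats(m)
for i in range(1,n):
    if st[i,4]>40:
        print(st[i],ce[i],onz(C,[ce[i]],.08))
        r=cv2.minAreaRect(np.argwhere(l==i)[:,::-1].astype(np.float32)); p=onz(C,cv2.boxPoints(r),.1);print(r,p.round(3).tolist())
```

```text
[384 190  40  45 989] [403.11122346 211.90697674] [[ 0.5846363  -0.23697928  0.08      ]]
((403.230712890625, 211.8461151123047), (39.38371276855469, 25.51620864868164), 56.3099365234375) [[0.607, -0.174, 0.1], [0.648, -0.235, 0.1], [0.555, -0.295, 0.1], [0.514, -0.234, 0.1]]
[418 250  46  41 711] [440.76230661 270.55274262] [[ 0.41797239 -0.34065482  0.08      ]]
((440.5950012207031, 270.33734130859375), (40.79261016845703, 25.2325439453125), 37.405357360839844) [[0.423, -0.27, 0.1], [0.479, -0.313, 0.1], [0.41, -0.402, 0.1], [0.355, -0.358, 0.1]]
```

View pics/crop1.png

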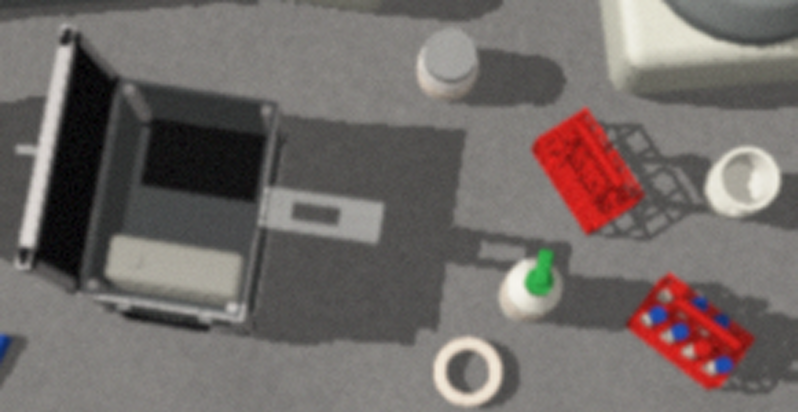

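The crop confirms the choice: tubes with blue and white caps are in the rack at crop (690,332). The case has its mat at (200,160), brick at (170,265), hasp at (265–382,215) and lid on the left. Next I'll measure the case.

Run:
```python
from h import *
C=cam('top')
f=lambda p:[190+p[0]/2.75,150+p[1]/2.75]
for nm,z,P in [('rim',.142,[(275,102),(246,316)]),('rimback',.142,[(118,80),(88,293)]),('mat',.011,[(152,121),(267,133),(255,199),(143,183)]),('hasproot',.157,[(268,190),(262,227)]),('hasptip',.157,[(384,202),(379,243)]),('lidtop',.30,[(68,32),(22,265)]),('bottle',.168,[(545,255)]),('jar',.085,[(450,52)])]:
    print(nm,onz(C,[f(p) for p in P],z)[:,:2].round(3).tolist())
S=cam('scene')
print('tri hasptip', tri([(S,[(322,278)]),(C,[f((381,222))])]), 'lid top mid',tri([(S,[(367,334)]),(C,[f((45,148))])]))
print(proj(S,[[.417,-.338,.126]]),R.from_quat(manip.sense()['tool_rot']).as_matrix().round(3).tolist())
```

```text
rim [[0.639, 0.082], [0.424, 0.107]]
rimback [[0.661, 0.24], [0.445, 0.263]]
mat [[0.65, 0.224], [0.637, 0.099], [0.564, 0.11], [0.581, 0.232]]
hasproot [[0.547, 0.086], [0.51, 0.091]]
hasptip [[0.536, -0.027], [0.495, -0.023]]
lidtop [[0.663, 0.26], [0.451, 0.292]]
bottle [[0.483, -0.183]]
jar [[0.708, -0.096]]
tri hasptip [ 0.51445078 -0.00487581  0.02149006] lid top mid [0.557801   0.27734348 0.29419505]
[[282.33721604 139.72122983]] [[-0.96, 0.279, -0.001], [0.279, 0.96, -0.002], [0.0, -0.002, -1.0]]
```

Call:
send_rows([
  {"delta_pos": [0, 0, 5], "yaw": -0.18},
  {"delta_pos": [2, -2, 5], "yaw": -0.18},
  {"delta_pos": [4, -4.5, 3], "yaw": -0.18},
  {"delta_pos": [4, -4.5, 0], "yaw": -0.18},
  {"delta_pos": [4, -5, 0], "yaw": -0.18},
  {"delta_pos": [4, -5, 0], "yaw": -0.18},
  {"delta_pos": [3, -5.5, 0], "yaw": -0.18},
  {"delta_pos": [2, -6, 0], "yaw": -0.18},
  {"delta_pos": [1, -6, 0], "yaw": -0.18},
  {"delta_pos": [0, -6, 0], "yaw": -0.18},
], grip=-0.2)

```text
t: 1.35
tcp_pos: [0.4108, 0.154, 0.3573]
tool_rot: [0.876, 0.483, -0.0, -0.003]
force: [-0.3, -0.8, 0.3]
finger_gap: 0.6
```

Call:
send_rows([
  {"delta_pos": [0, -6, 0], "yaw": -0.1},
  {"delta_pos": [0, -6, 0], "yaw": 0},
  {"delta_pos": [0, -6.2, 0], "yaw": 0},
  {"delta_pos": [0, -6.2, 0], "yaw": 0},
  {"delta_pos": [0, -6.2, 0], "yaw": 0},
  {"delta_pos": [0, -6.2, -2], "yaw": 0},
  {"delta_pos": [0, -6.2, -3], "yaw": 0},
  {"delta_pos": [0, -6.2, -3], "yaw": 0},
  {"delta_pos": [0, 0, 0], "yaw": 0},
])

```text
t: 2.48
tcp_pos: [0.4069, -0.3334, 0.2821]
tool_rot: [0.901, 0.433, 0.001, -0.002]
force: [0.3, 0.2, 0.8]
finger_gap: 0.6
```

Run:
```python
from h import *
import json
s=manip.sense(); b=manip.snapshot('wrist'); cv2.imwrite('pics/w1.png',b); C=cam('wrist',s); print(s['tcp_pos'],s['t'])
hsv=cv2.cvtColor(b,cv2.COLOR_BGR2HSV)
m=(((hsv[...,0]<8)|(hsv[...,0]>172))&(hsv[...,1]>150)&(hsv[...,2]>60)).astype(np.uint8)
n,l,st,ce=cv2.connectedComponentsWithStats(m)
for i in range(1,n):
    if st[i,4]>300: print(st[i],ce[i].round(),onz(C,[ce[i]],.126).round(3))
print(proj(C,[[.417,-.338,.126],[s['tcp_pos'][0],s['tcp_pos'][1],.126]]))
```

```text
[ 0.40692028 -0.33343269  0.28206099] 2.475
[ 365    0   95   76 4980] [411.  33.] [[ 0.545 -0.266  0.126]]
[ 315  141   65  118 4731] [348. 195.] [[ 0.432 -0.335  0.126]]
[[336.13603438 209.07790949]
 [323.39785093 212.2037331 ]]
```

View pics/w1.png

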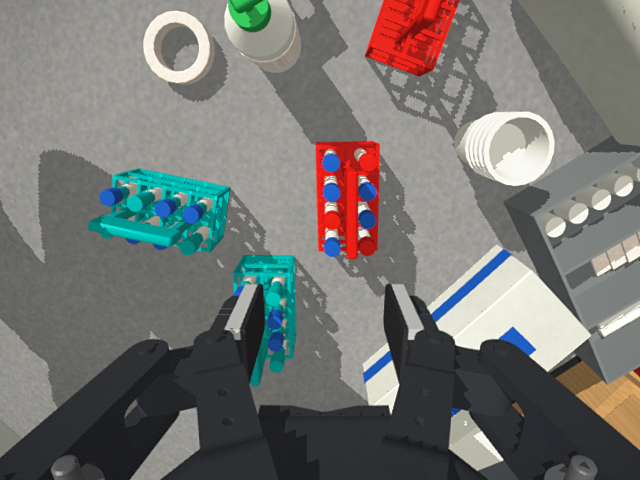

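The wrist view shows the rack upright with its handle bar running from about (350,162) to (352,257).

Run:
```python
from h import *
b=cv2.imread('pics/w1.png'); C=cam('wrist')
hsv=cv2.cvtColor(b,cv2.COLOR_BGR2HSV)
m=(((hsv[...,0]<8)|(hsv[...,0]>172))&(hsv[...,1]>150)&(hsv[...,2]>60))
for r in range(145,262,8): print(r,np.flatnonzero(m[r,300:390])[[0,-1]]+300, ''.join('#' if v else '.' for v in m[r,310:385]))
p=onz(C,[(350.5,165),(352,257)],.126); print(p,p.mean(0),np.linalg.norm(p[0]-p[1]),np.degrees(np.arctan2(*(p[0]-p[1])[[1,0]])))
```

```text
145 [315 379] .....#################################################################.....
153 [316 379] ......########............##################...........###############.....
161 [316 379] ......######..................########################################.....
169 [316 378] ......########..............#########################################......
177 [316 378] ......#########...........######################.........############......
185 [317 378] .......#######..............####################................#####......
193 [317 378] .......#####...................##################..................##......
201 [317 378] .......############......############################################......
209 [317 378] .......########.............####################............#########......
217 [318 377] ........########################################..................##.......
225 [318 377] ........##########################################...............###.......
233 [318 377] ........#######.............####################............########.......
241 [318 377] ........#######...............######################################.......
249 [318 377] ........######.................#####################################.......
257 [347 356] .....................................##########............................
[[ 0.44916767 -0.31445839  0.126     ]
 [ 0.40145334 -0.37917691  0.126     ]] [ 0.4253105  -0.34681765  0.126     ] 0.0804061190075638 53.60015818338158
```

Call:
send_rows([
  {"delta_pos": [1.8, -1.4, -1], "yaw": 0.02},
  {"delta_pos": [0, 0, -4], "yaw": 0},
  {"delta_pos": [0, 0, -4], "yaw": 0},
  {"delta_pos": [0, 0, -4], "yaw": 0},
  {"delta_pos": [0, 0, -3], "yaw": 0},
  {"delta_pos": [0, 0, -1.5], "yaw": 0},
  {"delta_pos": [0, 0, 0], "yaw": 0},
])

```text
t: 3.4
tcp_pos: [0.4288, -0.3379, 0.11]
tool_rot: [0.895, 0.447, 0.003, 0.001]
force: [0.4, 0.4, 1.6]
finger_gap: 0.602
```

Call:
send_rows([
  {"delta_pos": [-0.4, -0.9, -0.7], "yaw": 0},
  {"delta_pos": [0, 0, -0.6], "yaw": 0},
  {"delta_pos": [0, 0, 0], "yaw": 0},
])

```text
t: 3.78
tcp_pos: [0.4261, -0.349, 0.0993]
tool_rot: [0.894, 0.447, 0.004, 0.004]
force: [-0.8, 0.2, -0.1]
finger_gap: 0.603
```

Run:
```python
from h import *
s=manip.sense(); b=manip.snapshot('wrist'); cv2.imwrite('pics/w2.png',b[60:420,160:500]); print(s['tcp_pos'],s['force'])
```

```text
[ 0.42610899 -0.34896449  0.09934504] [-0.78007495  0.16839611 -0.117949  ]
```

View pics/w2.png

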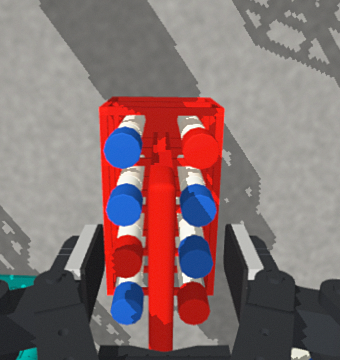

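The handle (crop col 160) sits midway between the pads (100 and 228), and its near end is at (160,163).

Run:
```python
from h import *
s=manip.sense();C=cam('wrist',s);M=R.from_quat(s['tool_rot']).as_matrix()
for r in (221,225):
  p=onz(C,[(320,r)],.126)[0]; print(p,M.T@(p-s['tcp_pos']))
print(proj(C,[s['tcp_pos']+M@[.039,0,0]+[0,0,.126-s['tcp_pos'][2]]]))
```

```text
[ 0.45171511 -0.31417101  0.126     ] [ 0.0433768  -0.00041773 -0.02628928]
[ 0.4508835  -0.31527459  0.126     ] [ 0.04199497 -0.00042085 -0.02629408]
[[322.12867509 233.43703268]]
```

Call:
send_rows([
  {"delta_pos": [0, 0, -0.2], "yaw": 0},
  {"delta_pos": [0, 0, 0], "yaw": 0},
  {"delta_pos": [0, 0, 0], "yaw": 0},
  {"delta_pos": [0, 0, 0], "yaw": 0},
  {"delta_pos": [0, 0, 0], "yaw": 0},
  {"delta_pos": [0, 0, 0], "yaw": 0},
], grip=1, force=50)

```text
t: 4.58
tcp_pos: [0.4265, -0.3494, 0.0979]
tool_rot: [0.894, 0.447, 0.004, 0.004]
force: [1.1, -0.3, -1.0]
finger_gap: 0.107
```

Call:
send_rows([
  {"delta_pos": [0, 0, 2], "yaw": 0},
  {"delta_pos": [0, 0, 4.5], "yaw": 0},
  {"delta_pos": [0, 0, 5.5], "yaw": 0},
  {"delta_pos": [0, 0, 5.5], "yaw": 0},
  {"delta_pos": [0, 1, 5], "yaw": 0},
  {"delta_pos": [1.5, 4.5, 2], "yaw": 0.06},
  {"delta_pos": [2, 5.5, 0], "yaw": 0.06},
  {"delta_pos": [2, 5.5, 0], "yaw": 0.06},
  {"delta_pos": [2, 5.5, 0], "yaw": 0.06},
  {"delta_pos": [2, 5.5, 0], "yaw": 0.06},
])

```text
t: 5.82
tcp_pos: [0.5183, -0.0666, 0.3464]
tool_rot: [0.818, 0.576, 0.003, 0.0]
force: [0.9, -0.3, -2.2]
finger_gap: 0.107
```

Call:
send_rows([
  {"delta_pos": [2, 5.5, 0], "yaw": 0.06},
  {"delta_pos": [2, 5.5, 0], "yaw": 0.06},
  {"delta_pos": [2, 5.5, 0], "yaw": 0.06},
  {"delta_pos": [2, 4, 0], "yaw": 0.03},
  {"delta_pos": [0, 0, 0], "yaw": 0},
])

```text
t: 6.45
tcp_pos: [0.5974, 0.1501, 0.3425]
tool_rot: [0.748, 0.663, 0.001, -0.003]
force: [0.5, -1.7, -2.9]
finger_gap: 0.107
```

Run:
```python
from h import *
s=manip.sense(); b=manip.snapshot('wrist'); C=cam('wrist',s); print(s['tcp_pos'])
M=R.from_quat(s['tool_rot']).as_matrix(); print(np.degrees(np.arctan2(M[1,0],M[0,0])))
th=np.arctan2(.992,.125); X=np.array([np.cos(th),np.sin(th)]);Y=np.array([-X[1],X[0]]); o=np.array([.542,.173])
def W(x,y,z): return [*(o+x*X+y*Y),z]
for pts,c in (([W(a,d,.142) for a,d in((-.081,-.111),(.081,-.111),(.081,.111),(-.081,.111))],(0,255,0)),([W(a,d,.011) for a,d in((-.065,-.103),(.065,-.103),(.065,-.027),(-.065,-.027))],(255,0,255))):
    cv2.polylines(b,[proj(C,pts).astype(int).reshape(-1,1,2)],True,c,1)
cv2.imwrite('pics/w3.png',b)
```

```text
[0.59740982 0.15014384 0.34245077]
83.10552961046993
```

View pics/w3.png

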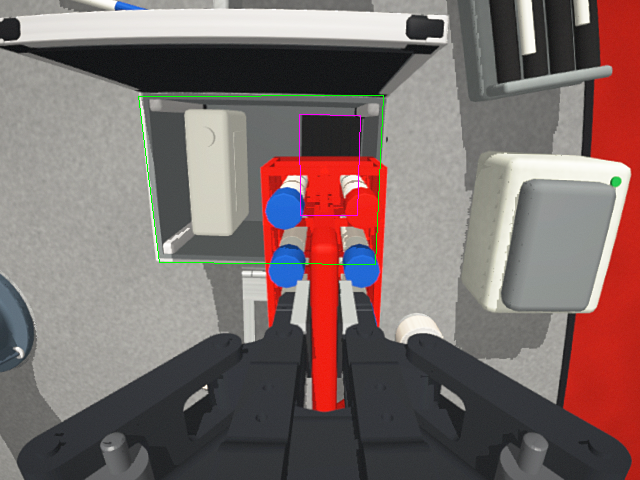

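The projected rim (green) and mat (magenta) match the picture to 2–3 mm. The mat's left edge is at col 300, its right at 361 and its top at row 113.

Call:
send_rows([
  {"delta_pos": [0.9, 1.1, -2], "yaw": 0},
  {"delta_pos": [0, 0, -3], "yaw": 0},
  {"delta_pos": [0, 0, -2], "yaw": 0},
  {"delta_pos": [0, 0, 0], "yaw": 0},
])

```text
t: 7.0
tcp_pos: [0.604, 0.1571, 0.2655]
tool_rot: [0.751, 0.66, -0.002, -0.005]
force: [-0.6, -0.9, -1.7]
finger_gap: 0.107
```

Call:
send_rows([
  {"delta_pos": [0.2, 0.45, -1], "yaw": 0},
  {"delta_pos": [0, 0, -3], "yaw": 0},
  {"delta_pos": [0, 0, -3], "yaw": 0},
  {"delta_pos": [0, 0, 0], "yaw": 0},
])

```text
t: 7.5
tcp_pos: [0.6084, 0.1612, 0.1949]
tool_rot: [0.752, 0.659, 0.0, -0.003]
force: [-0.5, -0.5, -2.7]
finger_gap: 0.109
```

Call:
send_rows([
  {"delta_pos": [-0.2, 0, -2], "yaw": 0},
  {"delta_pos": [0, 0, -2.5], "yaw": 0},
  {"delta_pos": [0, 0, -1.5], "yaw": 0},
  {"delta_pos": [0, 0, 0], "yaw": 0},
])

```text
t: 8.0
tcp_pos: [0.6118, 0.1618, 0.1397]
tool_rot: [0.752, 0.659, 0.006, 0.0]
force: [-0.5, 1.1, -1.8]
finger_gap: 0.106
```

Call:
send_rows([
  {"delta_pos": [-0.5, 0, 0], "yaw": 0},
  {"delta_pos": [0, 0, 0], "yaw": 0},
])

```text
t: 8.25
tcp_pos: [0.608, 0.162, 0.1419]
tool_rot: [0.752, 0.659, 0.007, 0.002]
force: [0.6, -0.1, -2.1]
finger_gap: 0.107
```

Call:
send_rows([
  {"delta_pos": [-0.3, -0.1, -1], "yaw": 0},
  {"delta_pos": [-0.1, 0, -1], "yaw": 0},
  {"delta_pos": [0, 0, -0.5], "yaw": 0},
  {"delta_pos": [0, 0, -0.3], "yaw": 0},
])

```text
t: 8.75
tcp_pos: [0.6041, 0.1609, 0.1131]
tool_rot: [0.752, 0.659, 0.008, 0.002]
force: [-0.0, -0.5, -2.2]
finger_gap: 0.112
```

Call:
send_rows([
  {"delta_pos": [0.15, 0, -0.2], "yaw": 0},
  {"delta_pos": [0, 0, -0.2], "yaw": 0},
  {"delta_pos": [0, 0, -0.15], "yaw": 0},
  {"delta_pos": [0, 0, 0], "yaw": 0},
])

```text
t: 9.25
tcp_pos: [0.6066, 0.1613, 0.1094]
tool_rot: [0.752, 0.659, 0.009, 0.003]
force: [0.3, 0.2, -1.7]
finger_gap: 0.107
```

Call:
send_rows([
  {"delta_pos": [0, 0, -0.15], "yaw": 0},
  {"delta_pos": [0, 0, -0.15], "yaw": 0},
  {"delta_pos": [0, 0, 0], "yaw": 0},
])

```text
t: 9.62
tcp_pos: [0.607, 0.1617, 0.1093]
tool_rot: [0.752, 0.659, 0.009, 0.003]
force: [-0.7, -0.9, -0.1]
finger_gap: 0.108
```

Call:
send_rows([
  {"delta_pos": [0, 0, -0.15], "yaw": 0},
  {"delta_pos": [0, 0, -0.1], "yaw": 0},
  {"delta_pos": [0, 0, 0], "yaw": 0},
])

```text
t: 10.0
tcp_pos: [0.6073, 0.1618, 0.1092]
tool_rot: [0.752, 0.659, 0.01, 0.003]
force: [-2.6, 0.3, 1.6]
finger_gap: 0.107
```

Call:
send_rows([
  {"delta_pos": [0, 0, 0], "yaw": 0},
  {"delta_pos": [0, 0, 0], "yaw": 0},
  {"delta_pos": [0, 0, 0], "yaw": 0},
], grip=0.35)

```text
t: 10.38
tcp_pos: [0.609, 0.162, 0.1087]
tool_rot: [0.752, 0.659, 0.011, 0.004]
force: [-0.4, -0.3, -0.5]
finger_gap: 0.324
```

Call:
send_rows([
  {"delta_pos": [0, 0, 1], "yaw": 0},
  {"delta_pos": [0, 0, 3], "yaw": 0},
  {"delta_pos": [0, 0, 5], "yaw": 0},
  {"delta_pos": [0, 0, 6], "yaw": 0},
  {"delta_pos": [0, 0, 6], "yaw": 0},
  {"delta_pos": [0, -2, 4], "yaw": 0},
])

```text
t: 11.12
tcp_pos: [0.6059, 0.1425, 0.3648]
tool_rot: [0.752, 0.66, 0.009, 0.002]
force: [0.4, -0.9, -0.1]
finger_gap: 0.324
```

Run:
```python
from h import *
s=manip.sense(); b=manip.snapshot('wrist'); t=manip.snapshot('scene'); cv2.imwrite('pics/sc2.png',t); print(s['tcp_pos'],s['t'])
w=np.zeros((480,800,3),np.uint8); w[:,:400]=b[:,120:520]; w[:, 400:]=cv2.resize(t[180:420,220:420],(400,480),interpolation=cv2.INTER_CUBIC)
cv2.imwrite('pics/m4.png',w); cv2.imwrite('pics/w4.png',b)
tp=manip.snapshot('top'); cv2.imwrite('pics/top2.png',tp)
```

```text
[0.60589867 0.14252849 0.36479757] 11.125
```

View pics/m4.png

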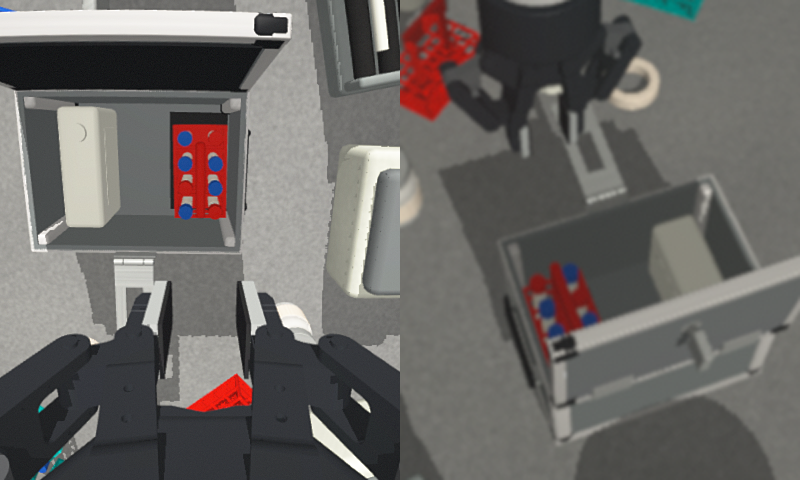

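The rack stands upright on the mat (wrist crop (200,170)), with a mat margin visible left and behind. The brick is untouched and the lid is clear. Next I'll go behind the lid.

Call:
send_rows([
  {"delta_pos": [-1, 1, 1], "yaw": 0},
  {"delta_pos": [-2.5, 4, 0], "yaw": 0},
  {"delta_pos": [-3, 5, 0], "yaw": 0},
  {"delta_pos": [-3, 5, 0], "yaw": 0},
  {"delta_pos": [-1.5, 4, 0], "yaw": 0},
  {"delta_pos": [0, 0, 0], "yaw": 0},
], grip=1)

```text
t: 12.02
tcp_pos: [0.4854, 0.3388, 0.3692]
tool_rot: [0.752, 0.659, 0.004, -0.001]
force: [0.7, -0.4, 0.4]
finger_gap: -0.001
```

Call:
send_rows([
  {"delta_pos": [1.5, 0, -2], "yaw": 0},
  {"delta_pos": [0.5, 0, -3], "yaw": 0},
  {"delta_pos": [0, 0, -3], "yaw": 0},
  {"delta_pos": [0, 0, 0], "yaw": 0},
])

```text
t: 12.52
tcp_pos: [0.5075, 0.335, 0.2813]
tool_rot: [0.753, 0.658, 0.001, -0.001]
force: [-0.0, -0.6, -0.3]
finger_gap: 0.003
```

Call:
send_rows([
  {"delta_pos": [-0.2, -2, 0], "yaw": 0},
  {"delta_pos": [-0.2, -1.5, 0.2], "yaw": 0},
  {"delta_pos": [-0.2, -1.5, 0.2], "yaw": 0},
  {"delta_pos": [-0.2, -1.5, 0], "yaw": 0},
  {"delta_pos": [-0.2, -1.5, 0], "yaw": 0},
  {"delta_pos": [-0.2, -1.5, 0], "yaw": 0},
])

```text
t: 13.28
tcp_pos: [0.4974, 0.2356, 0.2884]
tool_rot: [0.754, 0.657, 0.006, -0.002]
force: [0.3, 4.0, -2.3]
finger_gap: 0.002
```

Call:
send_rows([
  {"delta_pos": [-0.15, -1.2, -0.5], "yaw": 0},
  {"delta_pos": [-0.15, -1.2, -0.6], "yaw": 0},
  {"delta_pos": [-0.15, -1.2, -0.6], "yaw": 0},
  {"delta_pos": [-0.15, -1.2, -0.8], "yaw": 0},
  {"delta_pos": [-0.15, -1.1, -0.9], "yaw": 0},
  {"delta_pos": [-0.15, -1.0, -1.0], "yaw": 0},
])

```text
t: 14.02
tcp_pos: [0.4871, 0.1602, 0.2428]
tool_rot: [0.754, 0.657, 0.005, -0.001]
force: [0.2, 2.4, 0.4]
finger_gap: -0.0
```

Call:
send_rows([
  {"delta_pos": [-0.1, -0.7, -1.0], "yaw": 0},
  {"delta_pos": [-0.1, -0.7, -1.1], "yaw": 0},
  {"delta_pos": [-0.1, -0.6, -1.1], "yaw": 0},
  {"delta_pos": [0, -0.5, -1.2], "yaw": 0},
  {"delta_pos": [0, -0.3, -1.0], "yaw": 0},
])

```text
t: 14.65
tcp_pos: [0.4833, 0.1286, 0.1843]
tool_rot: [0.754, 0.657, 0.003, -0.001]
force: [-0.9, -0.5, 0.8]
finger_gap: 0.0
```

Call:
send_rows([
  {"delta_pos": [0, -0.1, -0.8], "yaw": 0},
  {"delta_pos": [0, -0.1, -0.7], "yaw": 0},
  {"delta_pos": [0, 0, -0.6], "yaw": 0},
  {"delta_pos": [0, 0, -0.5], "yaw": 0},
])

```text
t: 15.15
tcp_pos: [0.4838, 0.126, 0.1562]
tool_rot: [0.754, 0.657, 0.003, -0.0]
force: [-0.8, -0.2, 1.8]
finger_gap: 0.004
```

Call:
send_rows([
  {"delta_pos": [0, 0, -0.3], "yaw": 0},
  {"delta_pos": [0, 0, -0.4], "yaw": 0},
  {"delta_pos": [0, 0, -0.4], "yaw": 0},
  {"delta_pos": [0, 0, -0.4], "yaw": 0},
])

```text
t: 15.65
tcp_pos: [0.484, 0.1259, 0.1543]
tool_rot: [0.753, 0.658, 0.004, 0.002]
force: [-7.7, -2.1, 31.2]
finger_gap: -0.0
```

Call:
send_rows([
  {"delta_pos": [0, 0, 3], "yaw": 0},
  {"delta_pos": [0.5, -2, 5], "yaw": 0},
  {"delta_pos": [1, -4, 5], "yaw": 0},
  {"delta_pos": [1, -4, 4], "yaw": 0},
  {"delta_pos": [1, -2, 0], "yaw": 0},
  {"delta_pos": [0, 0, 0], "yaw": 0},
], grip=-1)

```text
t: 16.4
tcp_pos: [0.5199, 0.0053, 0.3308]
tool_rot: [0.752, 0.659, 0.007, 0.005]
force: [-0.2, 0.8, -0.1]
finger_gap: 1.004
```

Run:
```python
from h import *
s=manip.sense(); b=manip.snapshot('wrist'); t=manip.snapshot('scene'); cv2.imwrite('pics/sc3.png',t);cv2.imwrite('pics/w5.png',b)
C=cam('wrist',s); print(s['tcp_pos'],s['tool_rot'],s['t'])
w=np.zeros((600,800,3),np.uint8); w[:480,:480]=b[:,80:560]; w[:, 500:]=cv2.resize(t[180:380,250:350],(300,600),interpolation=cv2.INTER_CUBIC)
cv2.imwrite('pics/m5.png',w)
S=cam('scene');T=cam('top')
print('tri tip',tri([(S,[(308,231)]),(T,[(328.7,230.7)])]))
for a in (2.6,2.9,3.2,3.5): 
  P=[[.531-.115*-np.cos(a)*.125*1, .0867+.115*np.cos(a)*.992,.1575+.115*np.sin(a)]];print(a,P,proj(S,P).round(),proj(T,P).round(),proj(C,P).round())
```

```text
[0.51988377 0.00529756 0.33078135] [0.75178566 0.65934773 0.00745354 0.00483091] 16.4
tri tip [ 0.51004839 -0.02211341  0.16700716]
2.6 [[np.float64(0.5186822241703214), np.float64(-0.011053868984329515), np.float64(0.21678265775946837)]] [[304. 221.]] [[323. 226.]] [[321. 247.]]
2.9 [[np.float64(0.5170424763759747), np.float64(-0.024066907480265298), np.float64(0.18501367285960799)]] [[302. 226.]] [[328. 228.]] [[321. 249.]]
3.2 [[np.float64(0.5166495125979504), np.float64(-0.027185468022665443), np.float64(0.1507869735058283)]] [[302. 235.]] [[329. 231.]] [[321. 240.]]
3.5 [[np.float64(0.5175384351201948), np.float64(-0.02013097888613405), np.float64(0.11715992881569372)]] [[304. 246.]] [[327. 232.]] [[320. 222.]]
```

View pics/m5.png

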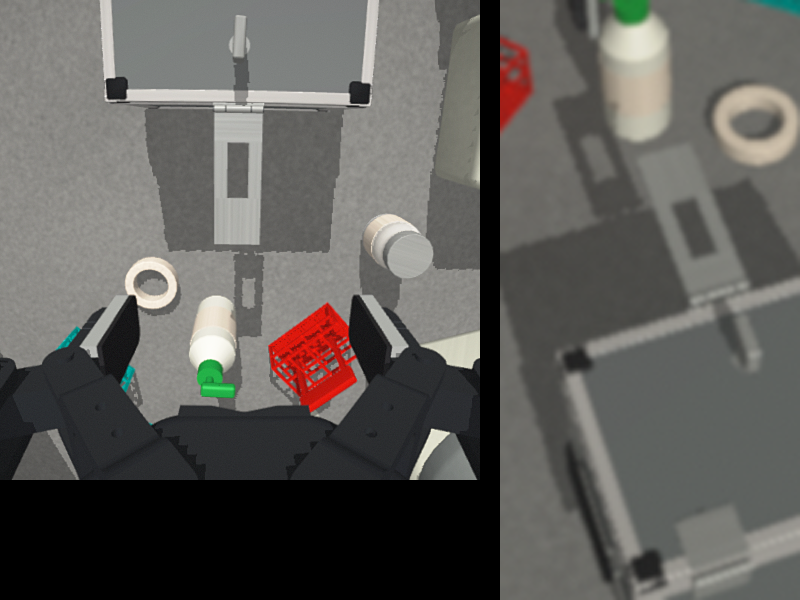

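The lid is shut. The hasp leaf's root is at wrist (319,107) and its tip at (317,245). The catch bar runs from (319,15) to (319,58), roughly along case x.

Run:
```python
from h import *
C=cam('wrist'); f=lambda u,v,z:onz(C,[(u,v)],z)[0].round(4)
print('root',f(319,107,.1575),'tip',f(317,245,.168),'tipL',f(294,244,.168),'tipR',f(340,245,.168),'rootR',f(344,112,.158),'rootL',f(296,112,.158))
print('catch ends top', f(319,15,.1865),f(319.5,55,.1865)) 
print('corners',f(185,101,.1545),f(450,105,.1545))
b=cv2.imread('pics/w5.png'); cv2.imwrite('pics/c5.png',cv2.resize(b[0:120,270:370],None,fx=5,fy=5,interpolation=cv2.INTER_CUBIC))
```

```text
root [0.5293 0.0914 0.1575] tip [ 0.5122 -0.0243  0.168 ] tipL [ 0.4922 -0.0207  0.168 ] tipR [ 0.5324 -0.027   0.168 ] rootR [0.5493 0.0848 0.158 ] rootL [0.5099 0.0899 0.158 ]
catch ends top [0.5375 0.1537 0.1865] [0.5343 0.1268 0.1865]
corners [0.419  0.1117 0.1545] [0.6394 0.08   0.1545]
```

View pics/c5.png

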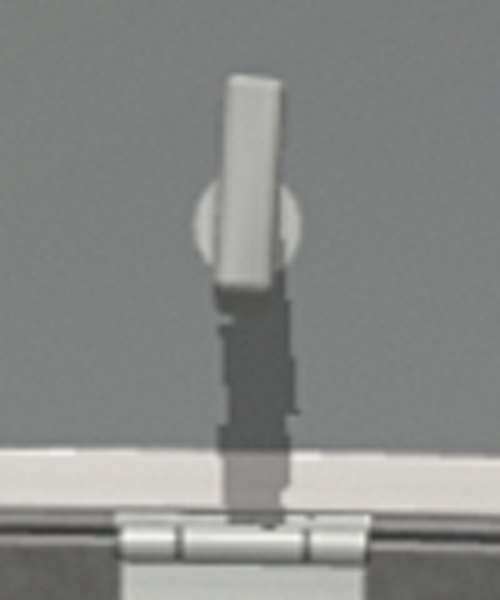

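Call:
send_rows([
  {"delta_pos": [-0.4, 0, -4], "yaw": 0},
  {"delta_pos": [0, 0, -4.5], "yaw": 0},
  {"delta_pos": [0, 0, -4.5], "yaw": 0},
  {"delta_pos": [0, 0, -3.5], "yaw": 0},
  {"delta_pos": [0, 0, -1.5], "yaw": 0},
  {"delta_pos": [0, 0, 0], "yaw": 0},
])

```text
t: 17.25
tcp_pos: [0.5086, 0.016, 0.1423]
tool_rot: [0.748, 0.663, 0.006, -0.0]
force: [0.7, 0.1, -0.3]
finger_gap: 1.002
```

Call:
send_rows([
  {"delta_pos": [0.7, -1.2, 0], "yaw": -0.02},
  {"delta_pos": [0, 0, 0], "yaw": 0},
])

```text
t: 17.5
tcp_pos: [0.5167, 0.0042, 0.1433]
tool_rot: [0.755, 0.656, 0.006, 0.0]
force: [0.3, -0.1, 0.8]
finger_gap: 1.0
```

Call:
send_rows([
  {"delta_pos": [0, 0, 0], "yaw": 0},
  {"delta_pos": [0, 0, 0], "yaw": 0},
  {"delta_pos": [0, 0, 0], "yaw": 0},
  {"delta_pos": [0, 0, 0], "yaw": 0},
  {"delta_pos": [0, 0, 0], "yaw": 0},
], grip=1, force=30)

```text
t: 18.12
tcp_pos: [0.5167, 0.0039, 0.1447]
tool_rot: [0.755, 0.655, 0.007, 0.001]
force: [-0.7, -0.5, -1.7]
finger_gap: 0.461
```

Call:
send_rows([
  {"delta_pos": [0, 0.2, 1.2], "yaw": 0},
  {"delta_pos": [0.1, 0.4, 1.3], "yaw": 0},
  {"delta_pos": [0.1, 0.6, 1.1], "yaw": 0},
  {"delta_pos": [0.1, 0.7, 1.1], "yaw": 0},
  {"delta_pos": [0.1, 0.9, 0.9], "yaw": 0},
  {"delta_pos": [0.1, 1.0, 0.8], "yaw": 0},
])

```text
t: 18.88
tcp_pos: [0.5224, 0.0435, 0.2118]
tool_rot: [0.755, 0.656, 0.007, 0.002]
force: [3.3, 0.1, -10.8]
finger_gap: 0.457
```

Call:
send_rows([
  {"delta_pos": [0.15, 1.1, 0.3], "yaw": 0},
  {"delta_pos": [0.15, 1.1, 0.3], "yaw": 0},
  {"delta_pos": [0.15, 1.1, 0.1], "yaw": 0},
  {"delta_pos": [0.15, 1.1, 0], "yaw": 0},
  {"delta_pos": [0, 0.5, 0], "yaw": 0},
  {"delta_pos": [0, 0, 0], "yaw": 0},
])

```text
t: 19.62
tcp_pos: [0.5289, 0.0876, 0.2244]
tool_rot: [0.751, 0.66, -0.001, 0.011]
force: [3.1, -3.4, -6.7]
finger_gap: 0.455
```

Call:
send_rows([
  {"delta_pos": [0.15, 1.1, -0.1], "yaw": 0},
  {"delta_pos": [0.15, 1.1, -0.2], "yaw": 0},
  {"delta_pos": [0.15, 1.1, -0.4], "yaw": 0},
  {"delta_pos": [0, 0, 0], "yaw": 0},
])

```text
t: 20.12
tcp_pos: [0.5334, 0.1178, 0.2201]
tool_rot: [0.75, 0.662, -0.006, 0.015]
force: [3.4, -4.8, -9.0]
finger_gap: 0.458
```

Call:
send_rows([
  {"delta_pos": [0, 0, 0], "yaw": 0},
  {"delta_pos": [0, 0, 0], "yaw": 0},
  {"delta_pos": [0, 0, 3], "yaw": 0},
  {"delta_pos": [0, 0, 5], "yaw": 0},
  {"delta_pos": [0, 0, 2], "yaw": 0},
  {"delta_pos": [0, -4, 0], "yaw": 0},
  {"delta_pos": [0, -4, 0], "yaw": 0},
  {"delta_pos": [0, -1.5, 0], "yaw": 0},
], grip=-0.5)

```text
t: 21.12
tcp_pos: [0.5311, 0.0268, 0.3275]
tool_rot: [0.749, 0.663, -0.002, 0.012]
force: [0.3, 0.8, -0.2]
finger_gap: 0.752
```

Run:
```python
from h import *
s=manip.sense(); b=manip.snapshot('wrist'); t=manip.snapshot('scene');cv2.imwrite('pics/w6.png',b)
C=cam('wrist',s); print(s['tcp_pos'],s['tool_rot'],s['t'])
w=np.zeros((480,800,3),np.uint8); w[:,:400]=b[:,120:520]; w[:, 400:]=cv2.resize(t[170:410,240:440],(400,480),interpolation=cv2.INTER_CUBIC)
cv2.imwrite('pics/m6.png',w)
S=cam('scene')
for a in (1.5,1.3,1.1,.9,.7): 
  P=[[.528+.115*np.cos(a)*.139, .089+.115*np.cos(a)*.99,.1575+.115*np.sin(a)]];print(a,proj(S,P).round(1)*2-[480-400,340],proj(C,P).round()-[120,0])
```

```text
[0.53106676 0.02677895 0.32751719] [ 0.74895508  0.66251673 -0.00168508  0.01162056] 21.125
1.5 [[571.6 153.6]] [[180. 128.]]
1.3 [[580.8 176.6]] [[181.  83.]]
1.1 [[589.6 201.6]] [[182.  42.]]
0.9 [[597.4 227.4]] [[183.   8.]]
0.7 [[603.8 252.6]] [[184. -15.]]
```

View pics/m6.png

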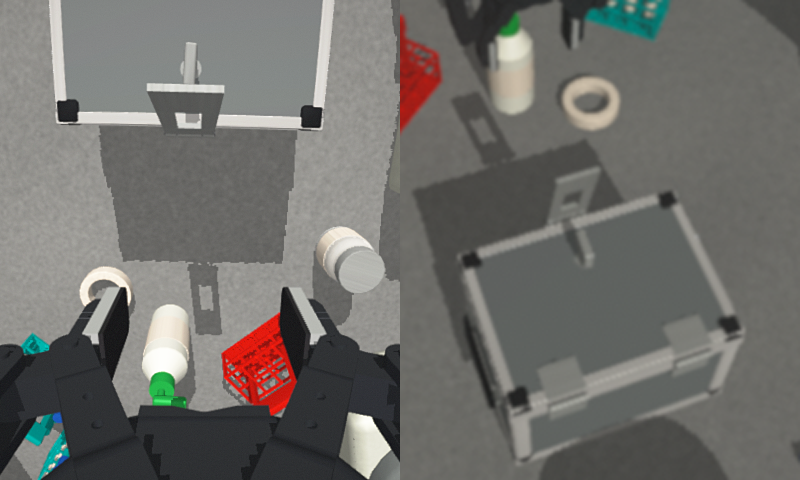

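The hasp tip is at wrist crop (186,88), so the leaf stands at about 1.3 rad, already leaning over the lid. I'll close the fingers and push it over.

Call:
send_rows([
  {"delta_pos": [-0.8, 0, -2.5], "yaw": 0},
  {"delta_pos": [0, 0, -3], "yaw": 0},
  {"delta_pos": [0, 0, -2], "yaw": 0},
  {"delta_pos": [0, 0, 0], "yaw": 0},
], grip=1)

```text
t: 21.72
tcp_pos: [0.5225, 0.0323, 0.2509]
tool_rot: [0.749, 0.663, 0.0, 0.01]
force: [-0.0, 0.1, -0.2]
finger_gap: 0.0
```

Call:
send_rows([
  {"delta_pos": [0.25, 2.0, 0], "yaw": 0},
  {"delta_pos": [0.25, 2.0, 0], "yaw": 0},
  {"delta_pos": [0.25, 1.8, 0], "yaw": 0},
  {"delta_pos": [0.2, 1.2, 0], "yaw": 0},
  {"delta_pos": [0.2, 1.2, -0.4], "yaw": 0},
  {"delta_pos": [0.2, 1.2, -0.6], "yaw": 0},
  {"delta_pos": [0.2, 1.0, -0.8], "yaw": 0},
])

```text
t: 22.6
tcp_pos: [0.5406, 0.1431, 0.2358]
tool_rot: [0.748, 0.663, 0.003, 0.012]
force: [-0.4, -0.1, 0.5]
finger_gap: 0.001
```

Call:
send_rows([
  {"delta_pos": [0.1, 0.6, -0.6], "yaw": 0},
  {"delta_pos": [0.1, 0.6, -0.8], "yaw": 0},
  {"delta_pos": [0.1, 0.5, -0.9], "yaw": 0},
  {"delta_pos": [0.1, 0.5, -1.0], "yaw": 0},
  {"delta_pos": [0, 0.3, -1.0], "yaw": 0},
  {"delta_pos": [0, 0.2, -0.8], "yaw": 0},
])

```text
t: 23.35
tcp_pos: [0.5448, 0.1719, 0.1802]
tool_rot: [0.748, 0.663, 0.002, 0.011]
force: [-0.1, -0.7, -0.0]
finger_gap: 0.0
```

Call:
send_rows([
  {"delta_pos": [0, 0.5, -0.6], "yaw": 0},
  {"delta_pos": [0, 0.2, -0.6], "yaw": 0},
  {"delta_pos": [0, 0, -0.6], "yaw": 0},
  {"delta_pos": [0, 0, -0.4], "yaw": 0},
  {"delta_pos": [0, 0, -0.3], "yaw": 0},
  {"delta_pos": [0, 0, -0.3], "yaw": 0},
])

```text
t: 24.1
tcp_pos: [0.5449, 0.1793, 0.1592]
tool_rot: [0.748, 0.663, 0.003, 0.012]
force: [-5.0, -0.5, 16.9]
finger_gap: 0.0
```

Call:
send_rows([
  {"delta_pos": [0, 0, 2], "yaw": 0},
  {"delta_pos": [0, 0, 4], "yaw": 0},
  {"delta_pos": [-0.5, -2, 4], "yaw": 0},
  {"delta_pos": [-0.5, -2, 0], "yaw": 0},
  {"delta_pos": [0, 0, 0], "yaw": 0},
], grip=0.1)

```text
t: 24.72
tcp_pos: [0.5341, 0.1378, 0.2623]
tool_rot: [0.748, 0.663, 0.003, 0.013]
force: [-0.6, 0.8, -0.1]
finger_gap: 0.455
```

Run:
```python
from h import *
s=manip.sense(); b=manip.snapshot('wrist'); cv2.imwrite('pics/w7.png',b)
C=cam('wrist',s); print(s['tcp_pos'],s['tool_rot'],s['t'],s['q'].round(2))
P=proj(C,[[.5355,.1395,.1865]])[0]; print(P)
u,v=P.astype(int); u0=max(0,u-100);v0=max(0,v-100)
cv2.imwrite('pics/c7.png',cv2.resize(b[v0:v0+200,u0:u0+200],None,fx=3,fy=3)); print(u0,v0)
```

```text
[0.53408989 0.13775249 0.26229202] [0.74838231 0.66313716 0.00337195 0.0127141 ] 24.725 [ 0.06  0.38  1.59 -0.02  1.14  0.19]
[321.27152217 237.99875099]
221 137
```

View pics/c7.png

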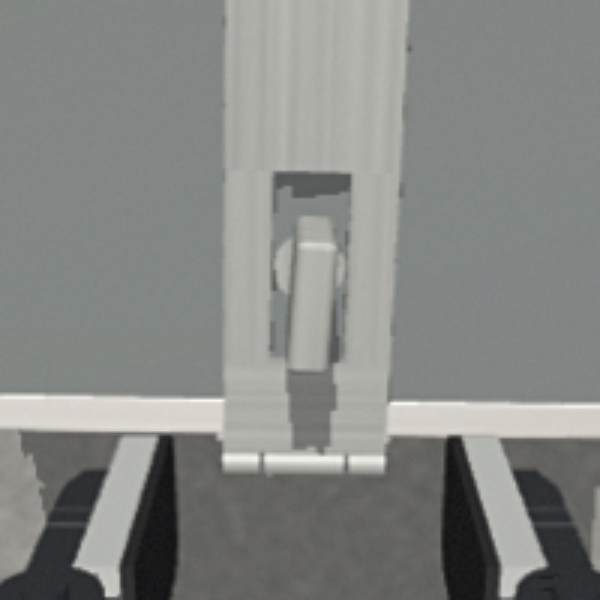

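The hasp lies flat with the catch standing through the slot. The bar's top face runs from crop (316,243) to (309,370), centre about (312.5,306).

Run:
```python
from h import *
s=manip.sense();C=cam('wrist',s);p=onz(C,[(221+316/3,137+243/3),(221+309/3,137+370/3)],.1865);print(p.round(4),p.mean(0),np.linalg.norm(p[0]-p[1]),np.degrees(np.arctan2(*(p[0]-p[1])[[1,0]])))
M=R.from_quat(s['tool_rot']).as_matrix();print(np.degrees(np.arctan2(M[1,0],M[0,0])),M[:,2])
```

```text
[[0.5408 0.1528 0.1865]
 [0.536  0.1248 0.1865]] [0.53842677 0.13875886 0.1865    ] 0.02839260465469585 80.25394736290863
83.10679010294402 [ 0.02282888 -0.01409338 -0.99964004]
```

Call:
send_rows([
  {"delta_pos": [0.3, 0.1, -2], "yaw": -0.05},
  {"delta_pos": [0, 0, -3], "yaw": 0},
  {"delta_pos": [0, 0, -2.5], "yaw": 0},
  {"delta_pos": [0, 0, -1], "yaw": 0},
  {"delta_pos": [0, 0, 0], "yaw": 0},
])

```text
t: 25.4
tcp_pos: [0.536, 0.1416, 0.1702]
tool_rot: [0.765, 0.644, 0.001, 0.01]
force: [-0.3, -0.6, -0.2]
finger_gap: 0.447
```

Call:
send_rows([
  {"delta_pos": [0.15, -0.25, -0.3], "yaw": 0},
  {"delta_pos": [0, 0, -0.2], "yaw": 0},
  {"delta_pos": [0, 0, 0], "yaw": 0},
])

```text
t: 25.78
tcp_pos: [0.5392, 0.1393, 0.1666]
tool_rot: [0.765, 0.644, 0.003, 0.011]
force: [0.3, 1.1, -0.3]
finger_gap: 0.45
```

Call:
send_rows([
  {"delta_pos": [0, 0, 0], "yaw": 0},
  {"delta_pos": [0, 0, 0], "yaw": 0},
  {"delta_pos": [0, 0, 0], "yaw": 0},
  {"delta_pos": [0, 0, 0], "yaw": 0},
], grip=1, force=25)

```text
t: 26.28
tcp_pos: [0.5369, 0.1396, 0.1672]
tool_rot: [0.765, 0.644, 0.002, 0.01]
force: [-0.9, 0.1, 0.1]
finger_gap: 0.1
```

Call:
send_rows([
  {"delta_pos": [0, 0, 0], "yaw": 0.12},
  {"delta_pos": [0, 0, 0], "yaw": 0.15},
  {"delta_pos": [0, 0, 0], "yaw": 0.15},
  {"delta_pos": [0, 0, 0], "yaw": 0.15},
])

```text
t: 26.78
tcp_pos: [0.536, 0.1396, 0.1672]
tool_rot: [0.546, 0.838, 0.003, 0.008]
force: [-1.3, 0.8, 0.7]
finger_gap: 0.096
```

Call:
send_rows([
  {"delta_pos": [0, 0, 0], "yaw": 0.15},
  {"delta_pos": [0.05, 0, 0], "yaw": 0.15},
  {"delta_pos": [0, 0, 0], "yaw": 0.15},
  {"delta_pos": [0.05, 0, 0], "yaw": 0.15},
  {"delta_pos": [0, 0, 0], "yaw": 0.15},
  {"delta_pos": [0, 0, 0], "yaw": 0.15},
  {"delta_pos": [0, 0, 0], "yaw": 0},
])

```text
t: 27.65
tcp_pos: [0.5349, 0.1384, 0.1672]
tool_rot: [0.112, 0.994, 0.004, 0.004]
force: [-0.9, 1.1, 0.6]
finger_gap: 0.099
```

Call:
send_rows([
  {"delta_pos": [0.1, 0.1, 0], "yaw": 0.08},
  {"delta_pos": [0, 0, 0], "yaw": 0},
])

```text
t: 27.9
tcp_pos: [0.5349, 0.1383, 0.1672]
tool_rot: [0.073, 0.997, 0.003, 0.003]
force: [-0.6, 1.0, 0.3]
finger_gap: 0.099
```

Call:
send_rows([
  {"delta_pos": [0, 0, 0], "yaw": 0},
  {"delta_pos": [0, 0, 0], "yaw": 0},
  {"delta_pos": [0, 0, 2], "yaw": 0},
  {"delta_pos": [0, 0, 4], "yaw": 0},
  {"delta_pos": [0, 0, 5], "yaw": 0},
  {"delta_pos": [0, 0, 5], "yaw": 0},
  {"delta_pos": [0, 0, 0], "yaw": 0},
], grip=0.1)

```text
t: 28.78
tcp_pos: [0.5379, 0.1389, 0.3322]
tool_rot: [0.077, 0.997, 0.004, 0.007]
force: [-0.2, -0.3, -0.6]
finger_gap: 0.453
```

Run:
```python
from h import *
s=manip.sense(); b=manip.snapshot('wrist'); cv2.imwrite('pics/w8.png',b)
t=manip.snapshot('scene'); tp=manip.snapshot('top'); cv2.imwrite('pics/tp8.png',tp)
w=np.zeros((600,800,3),np.uint8); w[:480,:400]=b[:,120:520]; w[:300,400:]=cv2.resize(t[160:400,200:520],(400,300)); w[300:,400:]=cv2.resize(tp[140:350,190:470],(400,300))
cv2.imwrite('pics/m8.png',w); print(s['tcp_pos'],s['t'])
a=cv2.imread('pics/top0.png'); d=cv2.absdiff(a,tp).max(2)>60; print(d.sum())
```

```text
[0.53787003 0.13886109 0.3322138 ] 28.775
32717
```

View pics/m8.png

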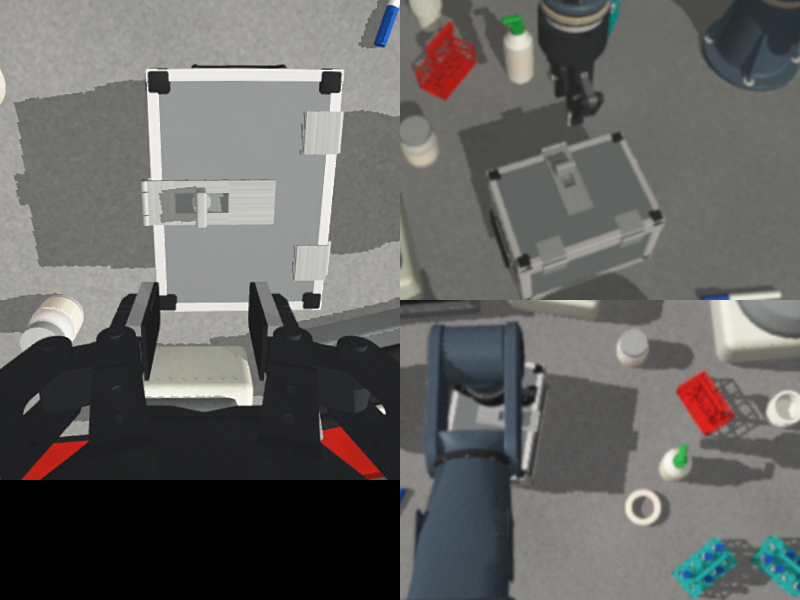

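The lid is shut and the hasp lies flat on it. The catch bar lies crosswise over the slot at wrist (202,208). Everything else is in its place.

```bash
python3 -c "
from station import manip
print(manip.sign_off())"
```

```text
the job is handed in; nothing more can be done
None
```

The case is packed and closed, and the job was handed in at about 29 s. I set the rack of filled tubes down on the mat, pushed the lid shut, swung the hasp over flat and turned the catch about 1.58 rad crosswise.

**Rack:** it stood upright on the mat when I last saw it, before the lid came down, with a mat margin visible on two sides. It settled at the expected height with light contact and was not dropped.

**Lid, hasp and catch:** the last pictures show the lid shut, the hasp flat and the catch across the slot. The fingertip height agreed, at 154.3 mm for the lid and 159.2 mm on the hasp. I took the catch's final angle from the tool's turn and that picture.

**Forces:** pressing the lid fully down peaked at about 31 N and the hasp at about 17 N, by the readings after each move.

**Other objects:** the jar, empty rack, bottle, tape, cups and turquoise racks look unmoved by eye. The arm hid part of the final top view, and the brick was last seen in place before the lid closed.

No check failed. Two estimates of the catch's position differed by about 3 mm, and the gripper centred itself on the bar.

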